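# Find the filler plate that fits the fixture's clamp gap

### The job

Find the filler plate that fits snugly between the device housing and the fixture's spring clamp: slide it down along the housing's wall, square to it and centred on the clamp's green pad, until it stands on the base plate with the spring pad holding it against the wall without play, and let go of it. Try gently and never force a plate that is too thick, because the housing bruises easily; a plate that is too thin stands loose and will not do. The other two plates belong hanging in the rack (any slot) when you finish, and the screw tray, torque tester and screwdriver stay where they are.

Things in the scene. Friction and masses are not known exactly. Their poses are not given: they have to be found in the camera images.
- gap (a point): the gap to fill: point at the foot of the housing's flat side wall, mid-length, on the fixture's base plate (the gap's floor, 12 mm above the bench). x along the wall, y square to it into the housing (y = 0 is the wall; gap and clamp on the -y side), z up. Wall 40 mm high, 170 mm long; dowels 10 mm thick, 18 mm high stand against it at x = -68 and 68 mm. Gap width at rest unknown, 8 to 19.2 mm
- fixture: fixed aluminium base plate 240 x 220 x 12 mm, origin centre of underside, axes as the gap. Facing the wall is a spring clamp, bolted down anywhere: green pad centred on the gap's x = 0, 32 mm long, 22 mm high, its upper 11 mm a lead-in ramp 6 mm deep; it yields 5.2 mm in -y against 2.4 to 4 N, then stops hard; behind it a steel block 64 mm long, 29 mm high over its screws, out to 80 mm from the wall
- housing: grey device housing lying face down in the fixture's nest, fixed, 170 x 110 x 40 mm (x, y, z), ventilation slots on top, red trim on its +x end. Origin: centre of its underside, on the base plate, 55 mm in y from the gap wall. Its finish bruises above 40 N, and the fixture as a whole must not be pressed with more than 60 N
- rack: blue sheet metal rack, fixed, foot 196 x 64 mm, 34 mm wide above, 58 mm high; origin centre of its underside, x along its length. Three slots at x = -58, 0, 58 mm, each 46 mm (x) by 26 mm (y), open on top, 55 mm deep; any filler plate fits any slot and hangs there, its handle resting on the two 4 mm thick long walls
- thin_handle (a point): thin filler plate: aluminium, 12 mm thick (y), 40 mm wide (x), 50 mm high, foot edges rounded 4 mm, under a blue block handle 34 x 34 x 42 mm; about 105 g. Point: centre of the handle, 71 mm above the plate's underside; z up. Starts hanging in any of the rack's slots, axes along the rack's, underside 8 mm above the bench. A half turn about z makes no difference
- thin_foot (a point): centre of the underside of the thin (blue) filler plate, 71 mm below the handle point
- medium_handle (a point): medium filler plate: aluminium, 16 mm thick (y), 40 mm wide (x), 50 mm high, foot edges rounded 4 mm, under a yellow block handle 34 x 34 x 42 mm; about 125 g. Point: centre of the handle, 71 mm above the plate's underside; z up. Starts hanging in any of the rack's slots, axes along the rack's, underside 8 mm above the bench. A half turn about z makes no difference
- medium_foot (a point): centre of the underside of the medium (yellow) filler plate, 71 mm below the handle point
- thick_handle (a point): thick filler plate: aluminium, 20 mm thick (y), 40 mm wide (x), 50 mm high, foot edges rounded 4 mm, under a red block handle 34 x 34 x 42 mm; about 145 g. Point: centre of the handle, 71 mm above the plate's underside; z up. Starts hanging in any of the rack's slots, axes along the rack's, underside 8 mm above the bench. A half turn about z makes no difference
- thick_foot (a point): centre of the underside of the thick (red) filler plate, 71 mm below the handle point
- screw_tray_mid (a point): bystander: loose black screw tray 110 x 75 x 28 mm; its centre
- torque_tester_mid (a point): bystander: loose grey torque tester box 120 x 90 x 45 mm with a steel socket on top (57 mm high); its centre
- driver_mid (a point): bystander: loose black cordless screwdriver lying on its rubber foot, about 200 mm long along its x, 36 mm thick; middle of its grip
Not all that is in view belongs to the job. There is more than one size of the part that bears medium_handle; the job needs the larger. What is shaped like the part that bears thin_handle but black is not meant.

How it is judged:
By the outcome, as a careful person would: the job done as asked, in the order asked, and still so for the second after the job is handed in, with the robot touching nothing.
It also fails if it takes over 58 s, if anything falls off the work surface, if the arm or the gripper's body presses on something with over 40 N, if the wrist force passes 120 N, or if a joint passes its speed limit or range.

### The arm

A 7-joint arm with a two-finger parallel gripper is mounted at the origin on the work surface. World frame = base frame: x ahead of the robot, y to its left, z up, the work surface at z = 0. Lengths are in mm, angles in rad, forces in N, time in s.
With the tool pointing down it reaches from about 425 to 825 mm from the base axis. Payload 3.6 kg.
Tool frame: the origin (TCP) lies between the finger pads; the fingertips stand 17 mm ahead of it and the grasp point (between the pads) lies 2 mm behind it (r.nose_length is the distance from the TCP to the fingertips, in mm); y points along the fingers, z is the direction in which the jaws open and shut, and the axes are right-handed (so a half turn about y gives the same grasp; the last joint's range is limited). The gripper opens to 85 mm and grips with 20 to 120 N. Pads are 22 mm wide; open, the fingers measure 114 mm over their backs; the gripper's body (76 mm by 85 mm) begins 54 mm behind the grasp point. The pads swing forward as they close: fully open they stand 13 mm farther back than shut.
Start: joints at [-1.194, 0.615, -0.013, 1.423, 0.008, 1.103, -0.04], TCP at [254.761, 597.962, 211.897] pointing down, gripper open.
Joint ranges: [-3.12, 3.12], [-0.3, 2.06], [-1.34, 1.32], [0.26, 2.42], [-1.36, 4.5], [0.01, 1.98], [-2.84, 2.84]. Speed limits (rad/s): [2.79, 2.79, 3.14, 3.14, 3.14, 3.14, 3.14].

### API

Orientations are given as a unit quaternion [w, x, y, z].
In Python, from bench import r gives the robot as it stands. The module is installed in compiled form; this text tells all that it offers. Calls block until the motion is done:
- r.move_ptp(position, orientation): joint-space move of the TCP to a pose.
- r.movel(position, vel=150, ori=None): straight line of the TCP; ori=None keeps the orientation; vel is the mean speed in mm/s.
- r.movej(angles): joint-space move.
- r.let_go() and r.gripper_close(): open the fingers fully, or close them until they stop; the grip force is fixed at half the most.
- r.sleep(seconds).
- r.solve_ik(position, orientation): joint angles nearest the present ones, or None.
- r.capture(name): name is "side" or "top"; returns the picture (384x512x3 uint8, red, green, blue); there is no depth.
- r.camera_info(name): a dict with "camera_matrix" (3x3 intrinsics, pixels), "dist_coeffs" ([k1, k2, p1, p2, k3] as OpenCV has them; the pictures are not rectified), "extrinsics" (4x4, takes a point from camera to world coordinates). Camera axes: x right, y up, looking along -z (the intrinsics and any distortion apply to the point x, -y, -z); pixel columns grow to the right and rows downward; lengths in mm; the calibration is good to about 2 mm. A picture is of the moment at which its call begins. camera_info takes no time and is no camera call.
A pose or a line that the arm cannot do raises r.PlanningError and nothing moves.
- r.sign_off(): hands the job in, once; it reports no verdict.
Trained networks look in the newest picture that a camera, given by its name, has taken for a name from the list of things; names that differ only in an ending like _2 or _b are one class to them, and where a whole thing is asked for, a point or a joint stands for the part that bears it (a point fixed in the world has none). Each returns a list of dicts, best first, with "p" (0 to 1); they miss things now and then, are a little off and sometimes report something else, mostly with a low value. They report only what shows in the picture. A call takes as long as a camera call. They do not tell look-alikes from the thing itself.
- r.silhouettes(camera, label): "mask" (384x512 bool, what is visible of it) and "bbox" ([left, top, width, height] in pixels, round what is visible of it).
Readings, each from a call of its own:
- r.get_time_s(): time.
- r.get_joints(): joint angles.
- r.get_qd(): joint speeds.
- r.get_tau(): joint torques, N m.
- r.get_position(): TCP position.
- r.get_tool_rot(): TCP orientation.
- r.get_wrist_force(): force on the tool from outside, world axes, zero at the start.
- r.get_moment(): the same for the moment, N m.
- r.get_width(): finger opening in mm.
Only numpy, scipy, OpenCV 4.12 (cv2) and the standard library are available. Lean on these libraries where they do the work, as an engineer would, in place of code of your own. Each camera call takes 0.05 s, during which the arm holds its last target.

## Working session

There is one attempt and no reset: what is moved stays moved. The work goes in short steps, each a Python script; the robot and the scene stay as the last script left them, time stands still between calls to the robot, and variables do not carry over. Pictures are saved under pics/ and viewed, and the job is handed in when it is done.

```bash
mkdir -p pics; ls
python3 - <<'E'
from bench import r
import cv2
for n in("side","top"):
    im=r.capture(n); cv2.imwrite(f"pics/{n}0.png",im[:,:,::-1]); 
    i=r.camera_info(n); print(n,i)
print(r.get_time_s(),r.get_tool_rot(),r.get_position(),r.get_width(),r.nose_length)
E
```

```text
pics
side {'camera_matrix': array([[362.78588603,   0.        , 258.91401566],
       [  0.        , 362.78588603, 187.12773808],
       [  0.        ,   0.        ,   1.        ]]), 'dist_coeffs': array([0.01873721, 0.        , 0.        , 0.        , 0.        ]), 'extrinsics': array([[ 6.51893110e-01,  5.41086189e-01, -5.31282513e-01,
         1.20085043e+02],
       [-7.58257384e-01,  4.56798950e-01, -4.65167130e-01,
        -3.72422507e+02],
       [-9.00621600e-03,  7.06088136e-01,  7.08066687e-01,
         7.01569216e+02],
       [ 0.00000000e+00,  0.00000000e+00,  0.00000000e+00,
         1.00000000e+00]])}
top {'camera_matrix': array([[476.37802142,   0.        , 258.35076295],
       [  0.        , 476.37802142, 198.30565856],
       [  0.        ,   0.        ,   1.        ]]), 'dist_coeffs': array([0.03796347, 0.        , 0.        , 0.        , 0.        ]), 'extrinsics': array([[-9.52072690e-03,  9.94604712e-01, -1.03299672e-01,
         4.83320793e+02],
       [-9.99936335e-01, -8.84392775e-03,  7.00784943e-03,
         3.78554891e+01],
       [ 6.05646523e-03,  1.03359816e-01,  9.94625592e-01,
         1.15647965e+03],
       [ 0.00000000e+00,  0.00000000e+00,  0.00000000e+00,
         1.00000000e+00]])}
0.1 [-0.69199737  0.69363949 -0.14158737  0.14126894] [254.4938658  597.29367188 210.84142082] 85.36348305243497 17.0
```

View pics/side0.png

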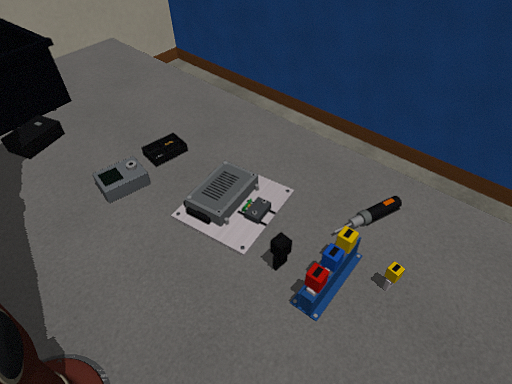

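View pics/top0.png

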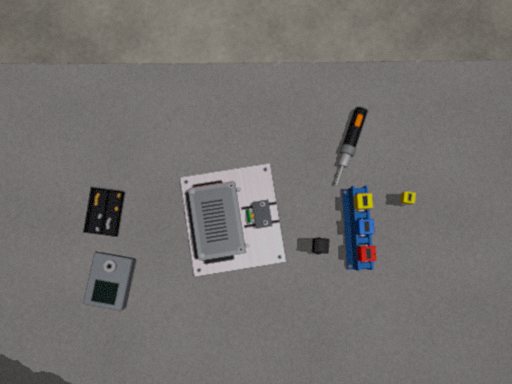

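Run:
```python
import cv2
a=cv2.imread("pics/top0.png"); 
cv2.imwrite("pics/c1.png",cv2.resize(a[155:285,170:300],None,fx=4.6,fy=4.6,interpolation=cv2.INTER_CUBIC))
cv2.imwrite("pics/c2.png",cv2.resize(a[170:290,300:430],None,fx=4.6,fy=4.6,interpolation=cv2.INTER_CUBIC))
a=cv2.imread("pics/side0.png"); 
cv2.imwrite("pics/c3.png",cv2.resize(a[150:260,165:305],None,fx=5,fy=5,interpolation=cv2.INTER_CUBIC))
cv2.imwrite("pics/c4.png",cv2.resize(a[190:325,265:415],None,fx=4.4,fy=4.4,interpolation=cv2.INTER_CUBIC))
```

```text
(no output)
```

View pics/c1.png

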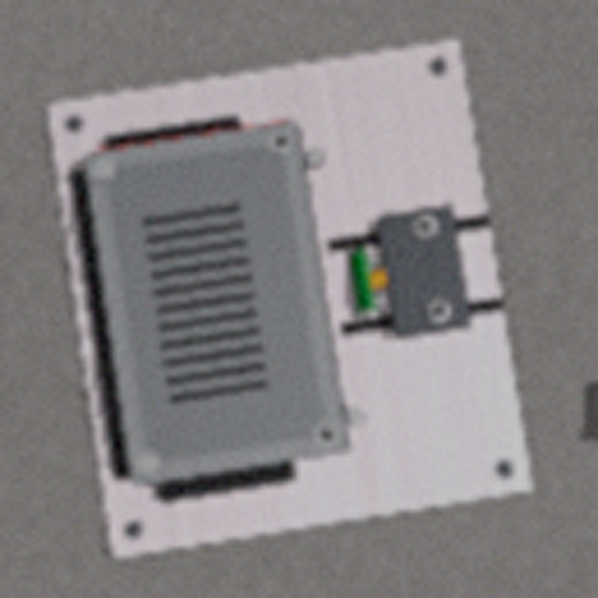

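View pics/c2.png

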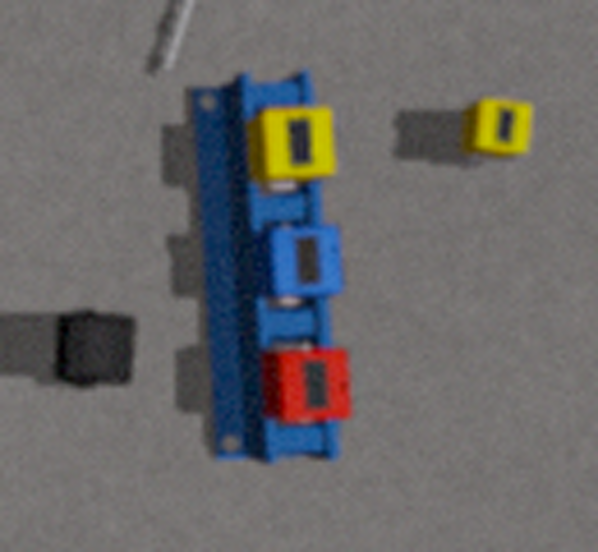

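View pics/c3.png

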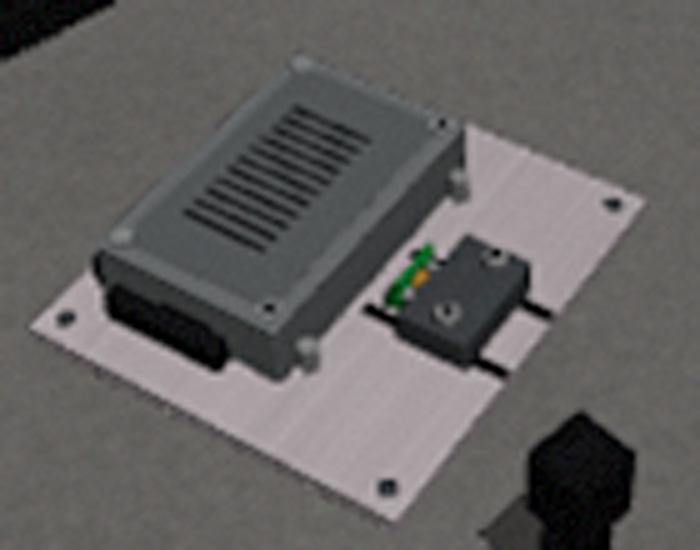

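View pics/c4.png

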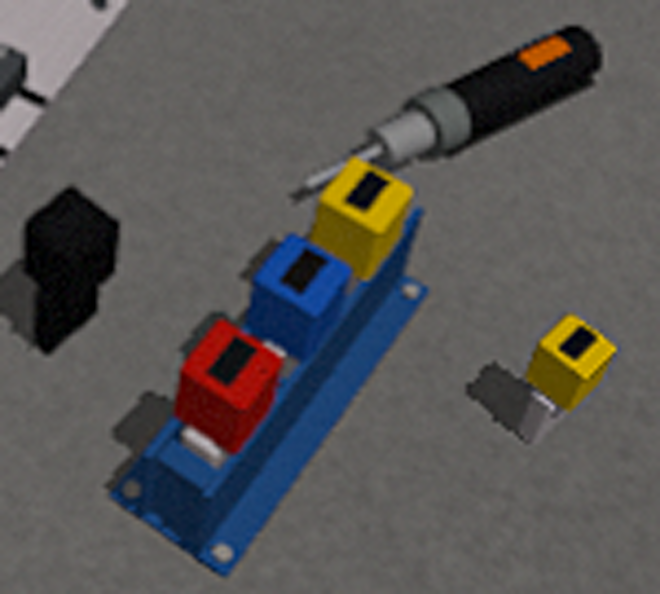

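Run:
```python
from bench import r
import numpy as np,cv2
D={}
for n in("top","side"):
    im=r.capture(n); D[n]=im
    for l in("fixture","housing","rack","thin_handle","medium_handle","thick_handle"):
        for k,d in enumerate(r.silhouettes(n,l)):
            print(n,l,k,round(d["p"],2),d["bbox"],d["mask"].sum()); D[f"{n}_{l}_{k}"]=d["mask"]
np.savez("masks.npz",**D); print(r.get_time_s())
```

```text
top fixture 0 0.58 [180.6, 166.5, 104.2, 110.4] 9203
top housing 0 0.97 [187.3, 181.4, 60.3, 79.0] 3543
top rack 0 0.8 [341.9, 184.3, 33.6, 84.3] 1509
top thin_handle 0 0.57 [313.1, 237.7, 16.7, 15.8] 273
top thin_handle 1 0.56 [355.4, 216.1, 16.4, 20.5] 280
top medium_handle 0 0.74 [351.4, 192.2, 22.1, 22.2] 315
top medium_handle 1 0.56 [397.7, 190.0, 14.6, 16.6] 218
top thick_handle 0 0.51 [358.9, 243.9, 19.8, 18.8] 330
side fixture 0 0.83 [172.1, 162.6, 121.5, 96.0] 6400
side housing 0 0.65 [183.5, 163.6, 73.4, 63.2] 2591
side rack 0 0.79 [290.1, 238.2, 67.5, 81.8] 1607
side thin_handle 0 0.94 [269.6, 229.6, 23.8, 37.6] 532
side thin_handle 1 0.57 [320.1, 244.3, 24.8, 28.3] 489
side medium_handle 0 0.89 [335.9, 226.0, 24.3, 27.0] 418
side medium_handle 1 0.76 [382.0, 258.0, 22.7, 34.7] 367
side medium_handle 2 0.45 [93.4, 158.0, 55.6, 39.5] 1564
side thick_handle 0 0.6 [304.0, 266.9, 26.6, 27.9] 564
side thick_handle 1 0.52 [182.6, 162.1, 75.0, 67.1] 2698
0.8
```

```bash
cat > h.py <<'E'
import numpy as np,cv2
from scipy.optimize import least_squares
from scipy.ndimage import map_coordinates
def proj(info,P):
    P=np.atleast_2d(P).astype(float); E=info["extrinsics"]
    c=(P-E[:3,3])@E[:3,:3]; c=c*np.array([1,-1,-1])
    return cv2.projectPoints(c,np.zeros(3),np.zeros(3),info["camera_matrix"],info["dist_coeffs"])[0][:,0]
def back(info,uv,z):
    uv=np.atleast_2d(uv).astype(float)
    n=cv2.undistortPoints(uv[:,None],info["camera_matrix"],info["dist_coeffs"])[:,0]
    E=info["extrinsics"]; d=np.c_[n[:,0],-n[:,1],-np.ones(len(n))]@E[:3,:3].T
    o=E[:3,3]; return o+d*((z-o[2])/d[:,2])[:,None]
def T(pose,P):
    x,y,a=pose; P=np.atleast_2d(P).astype(float); c,s=np.cos(a),np.sin(a)
    return np.c_[x+c*P[:,0]-s*P[:,1],y+s*P[:,0]+c*P[:,1],P[:,2]]
def edgefit(pose0,segs,views,R=5,iters=6,n=25,verbose=True):
    """segs: list of (A,B) local; views: list of (gray,info)"""
    pose=np.array(pose0,float)
    for it in range(iters):
        rr=max(2.0,R*(0.75**it)); obs=[]
        for vi,(g,info) in enumerate(views):
            for si,(A,B) in enumerate(segs):
                A=np.array(A,float);B=np.array(B,float)
                L=A+(B-A)*np.linspace(.08,.92,n)[:,None]
                uv=proj(info,T(pose,L)); t=uv[-1]-uv[0]; t/=np.linalg.norm(t); nn=np.array([-t[1],t[0]])
                s=np.arange(-rr,rr+.01,.25)
                pts=uv[:,None]+s[None,:,None]*nn
                pr=map_coordinates(g,[pts[...,1].ravel(),pts[...,0].ravel()],order=1,mode="nearest").reshape(n,-1)
                pr=cv2.GaussianBlur(pr.astype(np.float32),(0,0),2,sigmaY=.8)
                gr=np.abs(np.gradient(pr,axis=1)); k=gr.argmax(1)
                for i in range(n):
                    w=gr[i]**4; 
                    m=np.abs(s-s[k[i]])<1.2; o=(s*w*m).sum()/(w*m).sum()
                    if gr[i,k[i]]>0.6: obs.append((vi,si,L[i],uv[i]+o*nn,nn))
        def res(p):
            out=[]
            for vi in range(len(views)):
                o=[q for q in obs if q[0]==vi]
                if o:
                    uv=proj(views[vi][1],T(p,np.array([q[2] for q in o])))
                    out.append(((uv-np.array([q[3] for q in o]))*np.array([q[4] for q in o])).sum(1))
            return np.concatenate(out)
        s=least_squares(res,pose,loss="soft_l1",f_scale=.4,x_scale=[1,1,.01]); pose=s.x
    if verbose:
        e=res(pose); ks=[(q[0],q[1]) for q in obs]
        ks=[k for vi in range(len(views)) for k in ks if k[0]==vi]
        for k in sorted(set(ks)):
            m=np.array([a==k for a in ks]); print("  view/seg",k,m.sum(),"mean %.2f std %.2f"%(e[m].mean(),e[m].std()))
    return pose
def rect(x0,x1,y0,y1,z):
    c=[(x0,y0,z),(x1,y0,z),(x1,y1,z),(x0,y1,z)]
    return [(c[i],c[(i+1)%4]) for i in range(4)]
E
python3 - <<'E'
from bench import r
import numpy as np
D={}
for n in("top","side"):
    D[n]=np.mean([r.capture(n).astype(float) for _ in range(12)],0)
np.savez("avg.npz",**D); print(r.get_time_s())
E
cat > fit.py <<'E'
from h import *
from bench import r
D=np.load("avg.npz"); M=np.load("masks.npz")
info={n:r.camera_info(n) for n in("top","side")}
gray={n:D[n].mean(2) for n in D}
ch={n:D[n] for n in D}
V=lambda ns:[(gray[n],info[n]) for n in ns]
E
python3 - <<'E'
from fit import *
def c(px,z): return back(info["top"],px,z)[0].round(1)
print("fix corners",c([181,177],12),c([270,165],12),c([285,262],12),c([195,276],12))
p=c([233,221],12); a=np.arctan2(*( (c([181,177],12)-c([195,276],12))[[1,0]]))
print(p,a)
# gap-frame: fixture x along wall
for ns in(["top"],["side"],["top","side"]):
    f=edgefit([p[0],p[1],a],rect(-120,120,-110,110,12),V(ns)); print(ns,f)
    h=edgefit([f[0],f[1],f[2]],rect(-85,85,-55,55,52),V(ns)); print("housing free",h)
E
```

```text
2.0
fix corners [655.7 216.6  12. ] [683.4   0.7  12. ] [449.1 -32.2  12. ] [418.4 181.7  12. ]
[547.9  91.2  12. ] 0.14602438965833098
  view/seg (0, 0) 25 mean -0.05 std 0.02
  view/seg (0, 1) 25 mean 0.01 std 0.03
  view/seg (0, 2) 25 mean -0.05 std 0.11
  view/seg (0, 3) 25 mean 0.01 std 0.02
['top'] [5.53286442e+02 9.34067735e+01 1.49590827e-01]
  view/seg (0, 0) 12 mean 0.16 std 0.82
  view/seg (0, 1) 21 mean -0.10 std 0.24
  view/seg (0, 2) 19 mean 0.02 std 0.14
  view/seg (0, 3) 22 mean -0.08 std 0.10
housing free [5.51984626e+02 1.03303092e+02 1.49526542e-01]
  view/seg (0, 0) 25 mean -0.12 std 0.12
  view/seg (0, 1) 25 mean 0.22 std 0.56
  view/seg (0, 2) 25 mean -0.17 std 0.33
  view/seg (0, 3) 25 mean 0.03 std 0.06
['side'] [5.55211969e+02 9.44868272e+01 1.51704421e-01]
  view/seg (0, 0) 24 mean 0.38 std 0.46
  view/seg (0, 1) 25 mean 0.39 std 0.52
  view/seg (0, 2) 18 mean 0.74 std 0.11
  view/seg (0, 3) 24 mean 0.14 std 0.06
housing free [5.52751598e+02 1.08085588e+02 1.44499481e-01]
  view/seg (0, 0) 25 mean -0.17 std 0.06
  view/seg (0, 1) 25 mean 0.20 std 0.04
  view/seg (0, 2) 25 mean 0.07 std 0.11
  view/seg (0, 3) 25 mean -0.19 std 0.06
  view/seg (1, 0) 25 mean 0.10 std 0.12
  view/seg (1, 1) 25 mean 0.07 std 0.84
  view/seg (1, 2) 25 mean -0.29 std 0.31
  view/seg (1, 3) 25 mean 0.61 std 0.04
['top', 'side'] [5.53718983e+02 9.37583568e+01 1.51307802e-01]
  view/seg (0, 0) 12 mean -0.15 std 0.75
  view/seg (0, 1) 22 mean -0.00 std 0.36
  view/seg (0, 2) 18 mean 0.70 std 0.14
  view/seg (0, 3) 22 mean -0.17 std 0.13
  view/seg (1, 0) 23 mean 0.77 std 0.71
  view/seg (1, 1) 25 mean 0.66 std 0.74
  view/seg (1, 2) 18 mean -0.09 std 0.18
  view/seg (1, 3) 24 mean 0.58 std 0.07
housing free [5.51874067e+02 1.05016824e+02 1.40214026e-01]
```

```bash
cat >> fit.py <<'E'
def ortho(n,pose,x0,x1,y0,y1,z,s):
    # columns: +x local to right, rows: +y up
    xs=np.arange(x0,x1,1/s); ys=np.arange(y1,y0,-1/s)
    X,Y=np.meshgrid(xs,ys); uv=proj(info[n],T(pose,np.c_[X.ravel(),Y.ravel(),np.full(X.size,z)])).astype(np.float32)
    im=cv2.remap(D[n].astype(np.float32),uv[:,0].reshape(X.shape),uv[:,1].reshape(X.shape),cv2.INTER_CUBIC)
    im=np.clip(im,0,255).astype(np.uint8)[:,:,::-1].copy()
    for v in np.arange(np.ceil(x0/10)*10,x1,10):
        c=int((v-x0)*s); cv2.line(im,(c,0),(c,6 if v%50 else 14),(0,0,255),1)
    for v in np.arange(np.ceil(y0/10)*10,y1,10):
        c=int((y1-v)*s); cv2.line(im,(0,c),(6 if v%50 else 14,c),(0,0,255),1)
    return im
E
python3 - <<'E'
from fit import *
f=[553.29,93.41,.1496]
cv2.imwrite("pics/o1.png",ortho("top",f,-95,95,-115,20,52,4))
cv2.imwrite("pics/o2.png",ortho("top",f,-30,30,-70,-20,30,12))
cv2.imwrite("pics/o3.png",ortho("side",[555.2,94.5,.1517],-95,95,-115,20,12,4))
E
```

```text
(no output)
```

View pics/o1.png

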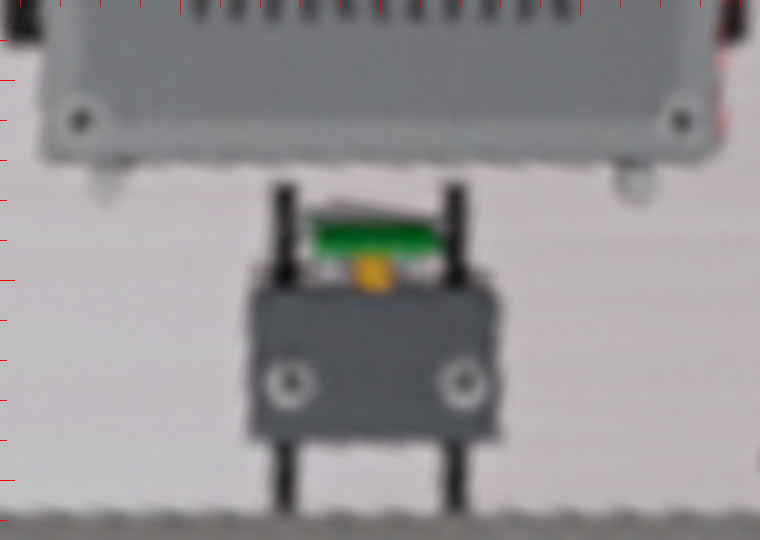

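View pics/o2.png

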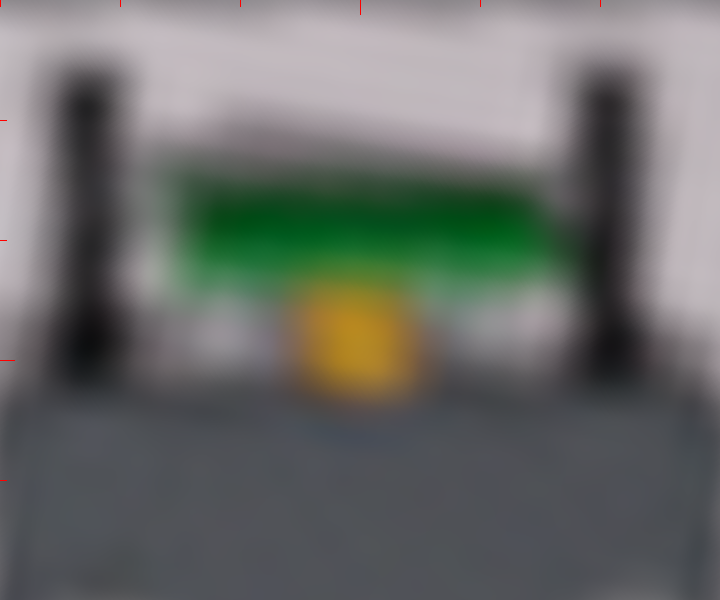

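View pics/o3.png

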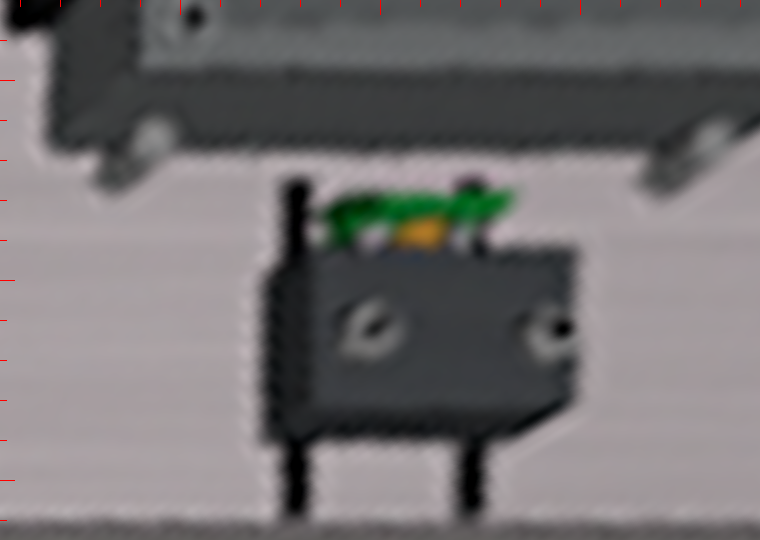

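Run:
```python
from fit import *
f=np.array([553.29,93.41,.1496])
c0=T(f,[0,36,0])[0]
for ns in(["top"],["side"]):
    ff=f if ns==["top"] else np.array([555.2,94.5,.1517])
    h=edgefit([*T(ff,[0,36,0])[0][:2],ff[2]],rect(-85,85,-55,55,52),V(ns),R=3)
    R=np.array([[np.cos(ff[2]),np.sin(ff[2])],[-np.sin(ff[2]),np.cos(ff[2])]])
    print(ns,"housing in fixture:",R@(h[:2]-ff[:2]),h[2]-ff[2])
# 1D profile across the gap, local y, in top at several z planes, x -12..12
def prof(n,pose,xs,ys,z):
    X,Y=np.meshgrid(xs,ys); uv=proj(info[n],T(pose,np.c_[X.ravel(),Y.ravel(),np.full(X.size,z)]))
    return np.array([map_coordinates(D[n][...,k],[uv[:,1],uv[:,0]],order=1).reshape(X.shape).mean(1) for k in range(3)]).T
ys=np.arange(-60,-10,1.)
for z in(12,23,34,52):
    p=prof("top",f,np.arange(-12,12.1,1),ys,z); q=prof("top",f,np.r_[-55:-30:1.,30:55:1.],ys,z)
    gness=p[:,1]-(p[:,0]+p[:,2])/2
    i=np.where(gness>gness.max()/2)[0]; print(z,"green half-max y",ys[i[0]],ys[i[-1]],"max",gness.max())
    b=q.mean(1); g=np.gradient(b); print("   wall edge y", ys[15+np.abs(g[15:]).argmax()], b[20:50].round(0))
p=prof("top",f,np.arange(-12,12.1,1),ys,23)
for y,v in zip(ys,p): print(y,v.round(0))
```

```text
view/seg (0, 0) 25 mean -0.35 std 0.19
  view/seg (0, 1) 25 mean -0.08 std 0.31
  view/seg (0, 2) 25 mean -0.30 std 0.04
  view/seg (0, 3) 25 mean -0.06 std 0.16
['top'] housing in fixture: [ 0.13175874 34.3293765 ] 0.0009098623183204924
  view/seg (0, 0) 25 mean 0.19 std 0.08
  view/seg (0, 1) 25 mean 0.62 std 0.52
  view/seg (0, 2) 20 mean 0.33 std 0.18
  view/seg (0, 3) 25 mean 0.24 std 0.04
['side'] housing in fixture: [-0.60161953 34.44750597] -0.001341451210200184
12 green half-max y -44.0 -37.0 max 70.2494767286494
   wall edge y -20.0 [188. 188. 189. 189. 189. 188. 188. 187. 187. 187. 187. 186. 186. 186.
 187. 187. 187. 184. 178. 166. 151. 139. 133. 130. 131. 133. 135. 135.
 135. 134.]
23 green half-max y -44.0 -37.0 max 70.75391750978858
   wall edge y -21.0 [188. 188. 189. 189. 189. 188. 188. 187. 187. 187. 186. 186. 186. 186.
 187. 187. 186. 183. 176. 162. 148. 137. 132. 130. 132. 134. 135. 135.
 135. 133.]
34 green half-max y -44.0 -37.0 max 70.95265029716803
   wall edge y -21.0 [188. 188. 189. 189. 188. 188. 187. 187. 187. 187. 186. 186. 186. 186.
 187. 187. 186. 182. 1
[... 694 characters left out ...]
8.  58.]
-41.0 [ 31. 109.  48.]
-40.0 [16. 98. 38.]
-39.0 [ 9. 87. 32.]
-38.0 [11. 78. 30.]
-37.0 [24. 75. 37.]
-36.0 [43. 77. 50.]
-35.0 [66. 84. 68.]
-34.0 [90. 98. 90.]
-33.0 [115. 113. 113.]
-32.0 [135. 129. 132.]
-31.0 [154. 146. 150.]
-30.0 [169. 161. 166.]
-29.0 [180. 172. 177.]
-28.0 [187. 179. 183.]
-27.0 [190. 182. 186.]
-26.0 [191. 183. 188.]
-25.0 [192. 184. 188.]
-24.0 [191. 183. 187.]
-23.0 [188. 180. 184.]
-22.0 [180. 172. 176.]
-21.0 [166. 159. 164.]
-20.0 [151. 146. 150.]
-19.0 [139. 136. 139.]
-18.0 [132. 131. 134.]
-17.0 [130. 130. 133.]
-16.0 [131. 132. 134.]
-15.0 [132. 134. 136.]
-14.0 [134. 135. 137.]
-13.0 [134. 135. 138.]
-12.0 [133. 134. 137.]
-11.0 [132. 133. 136.]
```

Run:
```python
from fit import *
# foot corners from crop2 px: /4.6 + (300,170)
cs=np.array([[193,88],[218,458],[335,457],[308,75]])/4.6+[300,170]
for p,z in zip(cs,(2,2,58,58)): print(back(info["top"],p,z)[0].round(1))
for name,px in(("yel",(297,143)),("blu",(307,260)),("red",(316,384)),("small",(505,127)),("black",(100,348))):
    print(name,back(info["top"],np.array(px)/4.6+[300,170],100)[0].round(1))
for name,px in(("yel",(368,188)),("blu",(303,270)),("red",(233,362)),("small",(578,343)),("black",(72,225))):
    print("side",name,back(info["side"],np.array(px)/4.4+[265,190],100)[0].round(1))
```

```text
[ 623.9 -174.6    2. ]
[ 429.6 -182.1    2. ]
[ 432.3 -229.3   58. ]
[ 623.2 -222.4   58. ]
yel [ 584.7 -206.1  100. ]
blu [ 528.1 -209.   100. ]
red [ 468.8 -211.3  100. ]
small [ 591.6 -306.7  100. ]
black [ 486.8 -108.4  100. ]
side yel [ 590.2 -206.3  100. ]
side blu [ 530.9 -208.1  100. ]
side red [ 471.  -210.9  100. ]
side small [ 575.5 -318.7  100. ]
side black [ 483.2 -113.4  100. ]
```

Run:
```python
from fit import *
for n in("top","side"):
  print(n)
  for nm,k,c in(("yel",0,(585,-206)),("blu",2,(528,-208.5)),("red",0,(469,-211.3))):
    off=np.array([3,0]) if n=="side" else 0
    for R in (2,3):
        h=edgefit([*(np.array(c)+off),.042],rect(-17,17,-17,17,100),[(D[n][...,k],info[n])],R=R,iters=5,verbose=(R==2)); print(nm,R,h)
    im=D[n].astype(np.uint8)
  # rack
  h=edgefit([526,-208.5,.042],[((-98,-17,58),(98,-17,58)),((-98,17,58),(98,17,58)),((-98,32,2),(98,32,2)),((-98,17,58),(-98,-17,58)),((98,17,58),(98,-17,58))],[(D[n][...,2],info[n])],R=3);print("rack",h)
f=[526,-208.5,.042]
cv2.imwrite("pics/r1.png",ortho("top",f,-105,105,-50,50,100,3.7))
cv2.imwrite("pics/r2.png",ortho("side",f,-105,105,-50,50,100,3.7))
```

```text
top
  view/seg (0, 0) 25 mean 0.14 std 0.13
  view/seg (0, 1) 25 mean -0.01 std 0.17
  view/seg (0, 2) 25 mean 0.14 std 0.10
  view/seg (0, 3) 25 mean -0.06 std 0.31
yel 2 [ 5.86512706e+02 -2.06110328e+02  2.12155005e-02]
yel 3 [ 5.86512870e+02 -2.06110257e+02  2.12075203e-02]
  view/seg (0, 0) 25 mean 0.28 std 0.13
  view/seg (0, 1) 25 mean 0.35 std 0.14
  view/seg (0, 2) 25 mean 0.26 std 0.05
  view/seg (0, 3) 25 mean 0.39 std 0.22
blu 2 [ 5.28789113e+02 -2.07905752e+02  3.14325887e-02]
blu 3 [ 5.28789200e+02 -2.07905774e+02  3.14242305e-02]
  view/seg (0, 0) 25 mean 0.27 std 0.17
  view/seg (0, 1) 25 mean -0.30 std 0.37
  view/seg (0, 2) 25 mean 0.23 std 0.01
  view/seg (0, 3) 25 mean -0.26 std 0.27
red 2 [ 4.69692341e+02 -2.09888203e+02  1.99913018e-02]
red 3 [ 4.69692475e+02 -2.09888550e+02  1.98170951e-02]
  view/seg (0, 0) 25 mean 0.61 std 0.59
  view/seg (0, 1) 25 mean -0.06 std 0.41
  view/seg (0, 2) 25 mean -0.32 std 0.34
  view/seg (0, 3) 24 mean 0.30 std 0.28
  view/seg (0, 4) 25 mean -0.71 std 0.68
rack [ 5.28551282e+02 -2.08455760e+02  3.50851880e-02]
side
  view/seg (0
[... 361 characters left out ...]
ean 0.33 std 0.12
  view/seg (0, 3) 25 mean 0.05 std 0.04
blu 2 [ 5.30126553e+02 -2.08005779e+02  2.88078851e-02]
blu 3 [ 5.30126553e+02 -2.08005779e+02  2.88078090e-02]
  view/seg (0, 0) 25 mean 0.34 std 0.25
  view/seg (0, 1) 25 mean -0.07 std 0.44
  view/seg (0, 2) 25 mean 0.28 std 0.09
  view/seg (0, 3) 25 mean -0.01 std 0.10
red 2 [ 4.70854740e+02 -2.09976887e+02  6.01243723e-02]
red 3 [ 4.70854735e+02 -2.09976880e+02  6.01243310e-02]
  view/seg (0, 0) 25 mean 0.13 std 0.76
  view/seg (0, 1) 22 mean 0.18 std 0.61
  view/seg (0, 2) 23 mean -0.06 std 0.62
  view/seg (0, 3) 25 mean -0.30 std 0.31
  view/seg (0, 4) 24 mean 0.80 std 0.57
rack [ 5.32719141e+02 -2.06797056e+02  2.44863536e-02]
```

View pics/r1.png

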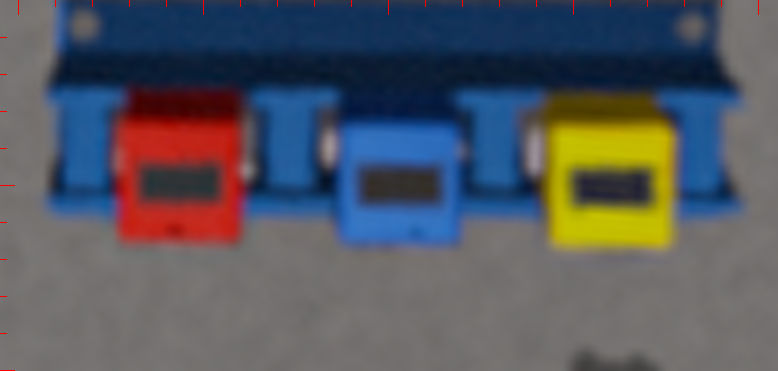

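View pics/r2.png

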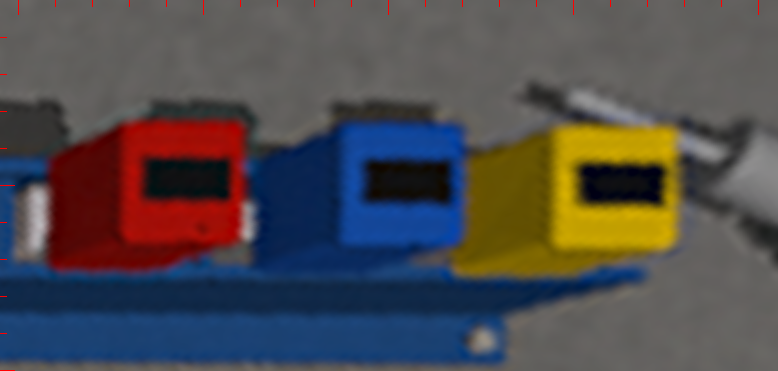

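```bash
cat > q.py <<'E'
import numpy as np
from scipy.spatial.transform import Rotation as Ro
def quat(th,flip=False):
    z=np.array([-np.sin(th),np.cos(th),0]); y=np.array([0,0,-1.]); 
    if flip: z=-z
    x=np.cross(y,z); q=Ro.from_matrix(np.c_[x,y,z]).as_quat(); return np.r_[q[3],q[:3]]
E
python3 - <<'E'
from bench import r
from q import *
w=r.get_tool_rot(); print(Ro.from_quat([*w[1:],w[0]]).as_matrix().round(2))
for th in(.0324,.1496):
  for fl in(0,1):
    for p in((586.9,-206.3,200),(586.9,-206.3,77),(558,72,200),(558,72,80)):
        s=r.solve_ik(list(p),list(quat(th,fl))); print(th,fl,p,None if s is None else np.round(s,2))
E
```

```text
[[ 0.92 -0.    0.39]
 [-0.39 -0.    0.92]
 [-0.   -1.   -0.  ]]
0.0324 0 (586.9, -206.3, 200) [ 0.19  0.59  0.19  1.53 -0.12  1.04  2.01]
0.0324 0 (586.9, -206.3, 77) [ 0.31  0.72 -0.01  1.65  0.01  0.77  1.9 ]
0.0324 0 (558, 72, 200) [-0.17  0.49  0.    1.7  -0.    0.95  1.44]
0.0324 0 (558, 72, 80) [-0.12  0.64 -0.07  1.82  0.07  0.68  1.37]
0.0324 1 (586.9, -206.3, 200) [-0.16  0.71  0.86  1.54 -0.57  1.15 -0.73]
0.0324 1 (586.9, -206.3, 77) [-0.06  0.81  0.65  1.66 -0.6   0.88 -0.71]
0.0324 1 (558, 72, 200) [-0.61  0.57  0.71  1.71 -0.43  1.02 -1.28]
0.0324 1 (558, 72, 80) [-0.55  0.72  0.62  1.84 -0.58  0.77 -1.15]
0.1496 0 (586.9, -206.3, 200) [ 0.21  0.58  0.16  1.53 -0.1   1.04  2.11]
0.1496 0 (586.9, -206.3, 77) [ 0.33  0.72 -0.04  1.65  0.04  0.77  1.99]
0.1496 0 (558, 72, 200) [-0.15  0.49 -0.03  1.7   0.02  0.95  1.54]
0.1496 0 (558, 72, 80) [-0.1   0.64 -0.1   1.82  0.1   0.68  1.46]
0.1496 1 (586.9, -206.3, 200) [-0.16  0.7   0.84  1.54 -0.56  1.14 -0.63]
0.1496 1 (586.9, -206.3, 77) [-0.05  0.8   0.63  1.66 -0.58  0.87 -0.61]
0.1496 1 (558, 72, 200) [-0.6   0.57  0.69  1.71 -0.41  1.01 -1.18]
0.1496 1 (558, 72, 80) [-0.54  0.72  0.6   1.84 -0.56  0.77 -1.05]
```

Run:
```python
from bench import r
from q import *
import cv2
q=list(quat(.0324))
r.move_ptp([586.9,-206.3,200],q); print(r.get_time_s(),r.get_position())
r.movel([586.9,-206.3,120],vel=250); print(r.get_wrist_force().round(1) if hasattr(r.get_wrist_force(),'round') else r.get_wrist_force())
for n in("top","side"): cv2.imwrite(f"pics/{n}_pre.png",r.capture(n)[:,:,::-1])
print(r.get_position(),r.get_time_s())
```

```text
5.05 [ 587.38464402 -205.01489463  199.95510676]
[ 0.6 -0.5  0.7]
[ 588.69661964 -206.84080921  122.1772391 ] 5.6167
```

Run:
```python
import cv2,numpy as np
a=cv2.imread("pics/top_pre.png")[160:290,300:430];b=cv2.imread("pics/side_pre.png")[180:310,270:400]
cv2.imwrite("pics/pre.png",np.hstack([cv2.resize(x,(400,400),interpolation=cv2.INTER_CUBIC) for x in(a,b)]))
from bench import r
r.sleep(.2)
for i in range(4): print(r.get_position().round(2),r.get_wrist_force().round(2),r.get_time_s())
print(r.get_joints())
```

```text
[ 587.86 -206.69  121.67] [0.05 0.65 0.98] 5.8167
[ 587.86 -206.69  121.67] [0.05 0.65 0.98] 5.8167
[ 587.86 -206.69  121.67] [0.05 0.65 0.98] 5.8167
[ 587.86 -206.69  121.67] [0.05 0.65 0.98] 5.8167
[ 0.20029616  0.66907758  0.17236765  1.6186656  -0.14059101  0.86282256
  2.03064108]
```

View pics/pre.png

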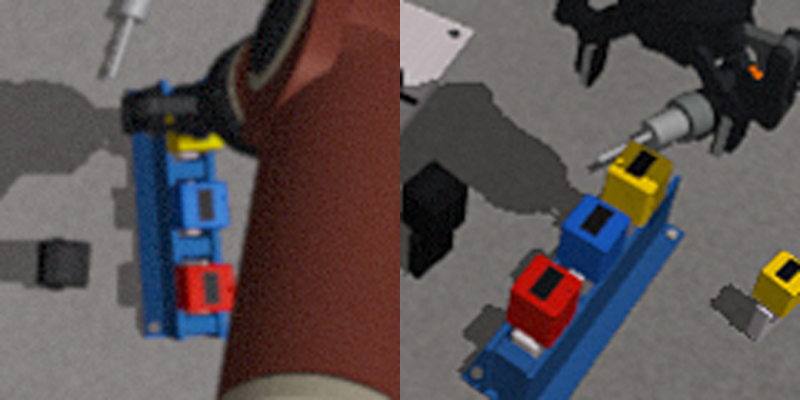

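Run:
```python
from fit import *
from q import *
p=r.get_position()
w=r.get_tool_rot(); Rm=Ro.from_quat([*w[1:],w[0]]).as_matrix(); print(Rm.round(3))
P=np.array([p,p+Rm@[0,17,0],p+Rm@[0,10,42],p+Rm@[0,10,-42],[586.9,-206.3,100]])
for n,o in(("top",(300,160)),("side",(270,180))):
    uv=proj(info[n],P); print(n,((uv-o)*400/130).round(0).tolist())
```

```text
[[ 0.999  0.003 -0.032]
 [ 0.032 -0.001  0.999]
 [ 0.003 -1.    -0.001]]
top [[206.0, 119.0], [201.0, 121.0], [144.0, 123.0], [262.0, 118.0], [199.0, 123.0]]
side [[246.0, 144.0], [242.0, 160.0], [189.0, 124.0], [301.0, 186.0], [239.0, 165.0]]
```

Run:
```python
from fit import *
p=r.get_position();w=r.get_tool_rot()
from q import *
Rm=Ro.from_quat([*w[1:],w[0]]).as_matrix()
def pt(n,l): return proj(info[n],(p+Rm@np.array(l,float))[None])[0]
out=[]
for n,o,wd in(("top",(310,160),80),("side",(310,150),100)):
    a=cv2.imread(f"pics/{n}_pre.png")[o[1]:o[1]+wd,o[0]:o[0]+wd]; s=560/wd if n=="side" else 560/wd
    a=cv2.resize(a,(560,560),interpolation=cv2.INTER_CUBIC)
    for l,c in(([0,0,0],(255,0,255)),([0,17,0],(255,255,0)),([0,4,42.5],(0,255,0)),([0,4,-42.5],(0,255,0)),([0,4,57],(0,0,255)),([0,4,-57],(0,0,255)),([0,-52,42],(255,255,255)),([0,-52,-42],(255,255,255))):
        u=(pt(n,l)-o+.5)*s; cv2.circle(a,tuple(int(v) for v in u),4,c,1)
    cv2.imwrite(f"pics/pz_{n}.png",a)
```

```text
(no output)
```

View pics/pz_top.png

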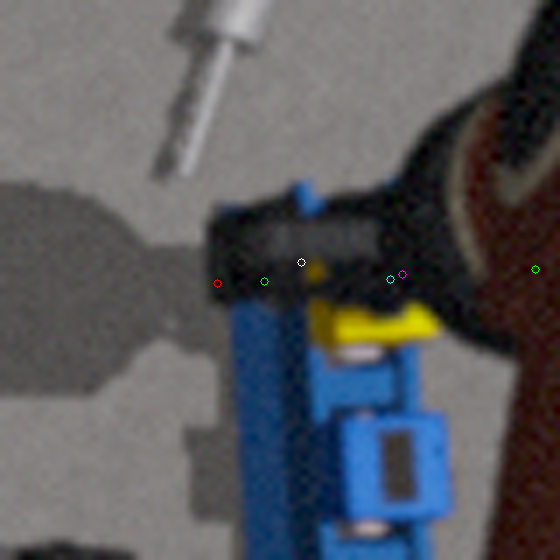

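View pics/pz_side.png

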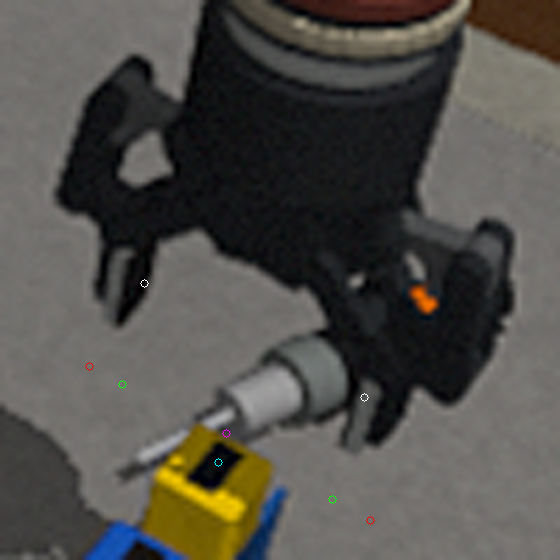

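Run:
```python
from fit import *
from q import *
for n in("top","side"): cv2.imwrite(f"pics/{n}_pre2.png",r.capture(n)[:,:,::-1])
p=r.get_position();w=r.get_tool_rot();print(p,r.get_time_s())
Rm=Ro.from_quat([*w[1:],w[0]]).as_matrix()
def pt(n,l): return proj(info[n],(p+Rm@np.array(l,float))[None])[0]
o=[]
for n,o_,wd in(("top",(310,160),80),("side",(310,150),100)):
    a=cv2.imread(f"pics/{n}_pre2.png")[o_[1]:o_[1]+wd,o_[0]:o_[0]+wd]; s=400/wd
    a=cv2.resize(a,(400,400),interpolation=cv2.INTER_CUBIC)
    for l,c in(([0,0,0],(255,0,255)),([0,4,42.5],(0,255,0)),([0,4,-42.5],(0,255,0)),([0,4,57],(0,0,255)),([0,4,-57],(0,0,255)),([0,-52,42],(255,255,255)),([0,-52,-42],(255,255,255))):
        u=(pt(n,l)-o_+.5)*s; cv2.circle(a,tuple(int(v) for v in u),4,c,1)
    o.append(a)
cv2.imwrite(f"pics/pz2.png",np.hstack(o))
```

```text
[ 587.3980139  -206.51070005  121.00435801] 5.9167
```

View pics/pz2.png

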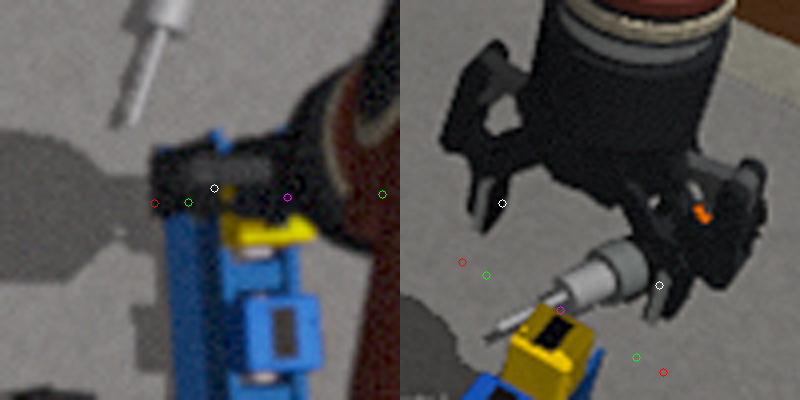

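```bash
cat > look.py <<'E'
from fit import *
from q import *
def look(name,o,wd,marks=(),tcp=True):
    """o: dict cam->(x0,y0)"""
    p=r.get_position();w=r.get_tool_rot();Rm=Ro.from_quat([*w[1:],w[0]]).as_matrix();out=[]
    for n in("top","side"):
        o_=o[n]; a=r.capture(n)[:,:,::-1][o_[1]:o_[1]+wd,o_[0]:o_[0]+wd]; s=400/wd
        a=cv2.resize(a,(400,400),interpolation=cv2.INTER_CUBIC)
        for l,c in(([0,0,0],(255,0,255)),([0,4,42.5],(0,255,0)),([0,4,-42.5],(0,255,0)),([0,-52,42],(255,255,255)),([0,-52,-42],(255,255,255))):
            if tcp:
                u=(proj(info[n],(p+Rm@np.array(l,float))[None])[0]-o_+.5)*s; cv2.circle(a,tuple(int(v) for v in u),4,c,1)
        out.append(a)
    cv2.imwrite(f"pics/{name}.png",np.hstack(out))
E
python3 - <<'E'
from look import *
r.movel([586.9,-206.3,95],vel=100)
print(r.get_position(),r.get_wrist_force(),r.get_time_s())
look("l1",{"top":(310,160),"side":(310,150)},100)
E
```

```text
[ 586.55091516 -206.1809597    94.48119527] [-0.75685033 -0.05210447 -0.2969646 ] 6.3167
```

View pics/l1.png

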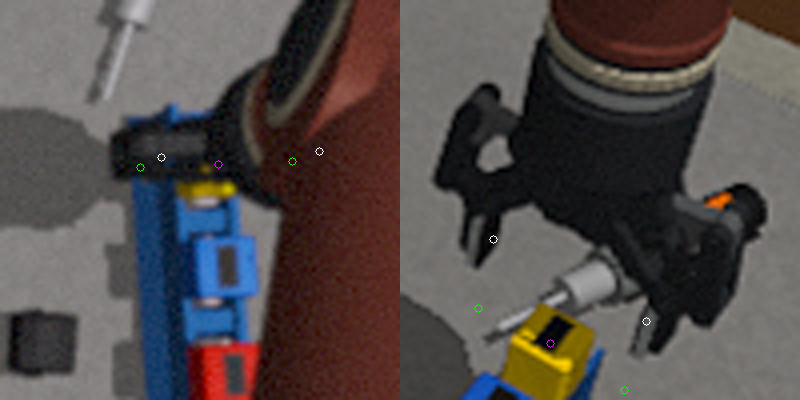

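Run:
```python
from look import *
for P in((586,-149,95),(586,-149,130),(586,-149,160),(586,-206,95),(586,-206,130),(597,-206,95),(575,-149,130)):
    print(P,[((proj(info[n],np.array([P],float))[0]-o)*4).round(0).tolist() for n,o in(("top",(310,160)),("side",(310,150)))])
```

```text
(586, -149, 95) [[114.0, 164.0], [56.0, 286.0]]
(586, -149, 130) [[125.0, 158.0], [63.0, 243.0]]
(586, -149, 160) [[135.0, 152.0], [71.0, 204.0]]
(586, -206, 95) [[216.0, 163.0], [148.0, 341.0]]
(586, -206, 130) [[231.0, 157.0], [159.0, 299.0]]
(597, -206, 95) [[215.0, 143.0], [159.0, 329.0]]
(575, -149, 130) [[126.0, 178.0], [52.0, 256.0]]
```

Run:
```python
from look import *
r.movel([586.9,-206.3,77],vel=80)
print(r.get_position(),r.get_wrist_force(),r.get_time_s())
look("l2",{"top":(310,160),"side":(310,150)},100)
```

```text
[ 586.44924171 -206.08525004   76.35832552] [-0.37616396 -0.57177606  0.58496099] 6.7917
```

View pics/l2.png

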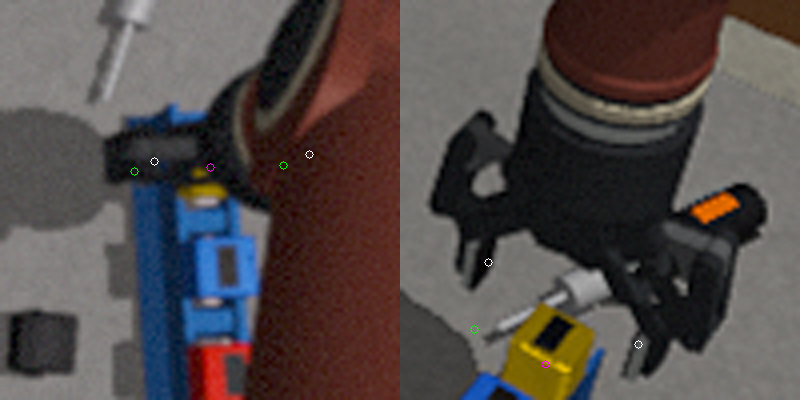

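Run:
```python
from look import *
for z in (70,64):
    r.movel([586.9,-206.3,z],vel=60)
    print(r.get_position(),r.get_wrist_force(),r.get_time_s())
im=r.capture("side")[:,:,::-1]; cv2.imwrite("pics/l3.png",cv2.resize(im[165:265,300:420],None,fx=6,fy=6,interpolation=cv2.INTER_CUBIC))
```

```text
[ 586.52642948 -206.12018761   69.53487   ] [-0.32307087 -0.56034148 -0.89088296] 7.1583
[ 586.50290299 -206.10300301   63.45334059] [-0.23001102  0.25215881  0.23060115] 7.4083
```

View pics/l3.png

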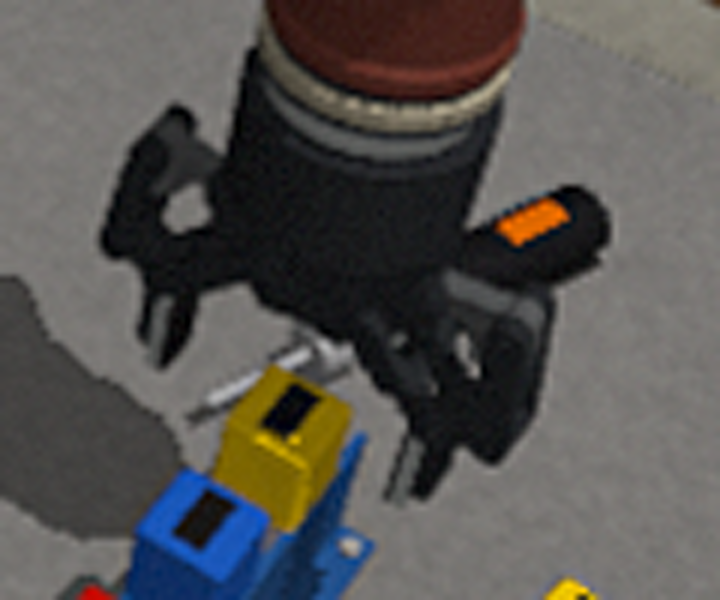

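Run:
```python
from look import *
r.movel([586.9,-206.3,76.5],vel=80)
r.gripper_close()
print(r.get_position(),r.get_wrist_force(),r.get_width(),r.get_time_s())
im=r.capture("side")[:,:,::-1]; cv2.imwrite("pics/l4.png",cv2.resize(im[165:265,300:420],None,fx=6,fy=6,interpolation=cv2.INTER_CUBIC))
```

```text
[ 587.01709944 -206.57399485   76.71207627] [-0.43544764 -0.33028501  2.65463753] 31.028437209063156 8.325
```

View pics/l4.png

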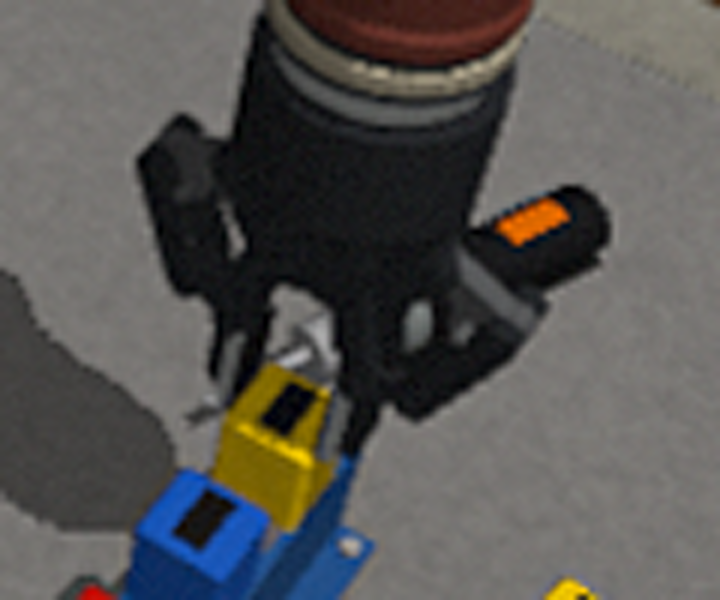

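Run:
```python
from look import *
p=r.get_position(); f=np.array([553.29,93.41,.1496])
r.movel([p[0],p[1],100],vel=60); print(r.get_position(),r.get_wrist_force(),r.get_width())
r.movel([p[0],p[1],165],vel=200); print(r.get_position(),r.get_wrist_force(),r.get_width())
g=T(f,[0,-30,0])[0]; print("target",g)
r.movel([g[0],g[1],165],vel=250,ori=list(quat(.1496)))
r.sleep(.15)
print(r.get_position(),r.get_wrist_force(),r.get_width(),r.get_time_s())
for n in("top","side"):
    im=np.mean([r.capture(n).astype(float) for _ in range(4)],0); np.save(f"hov_{n}.npy",im)
    cv2.imwrite(f"pics/hov_{n}.png",cv2.resize(im[120:260,170:330,::-1].astype(np.uint8),None,fx=4.5,fy=4.2,interpolation=cv2.INTER_CUBIC))
```

```text
[ 587.06877315 -206.47118997  100.33225781] [-0.12443117  0.10738407 -0.85625641] 31.14455853525815
[ 586.49501249 -206.3607076   164.49161484] [-0.98573649  0.58207222 -1.57710861] 31.321401290589407
target [557.76127836  63.74507678   0.        ]
[557.96679313  61.69259247 164.97111223] [-0.45009488  0.74113723 -1.4569221 ] 31.52416792348065 10.7833
```

View pics/hov_top.png

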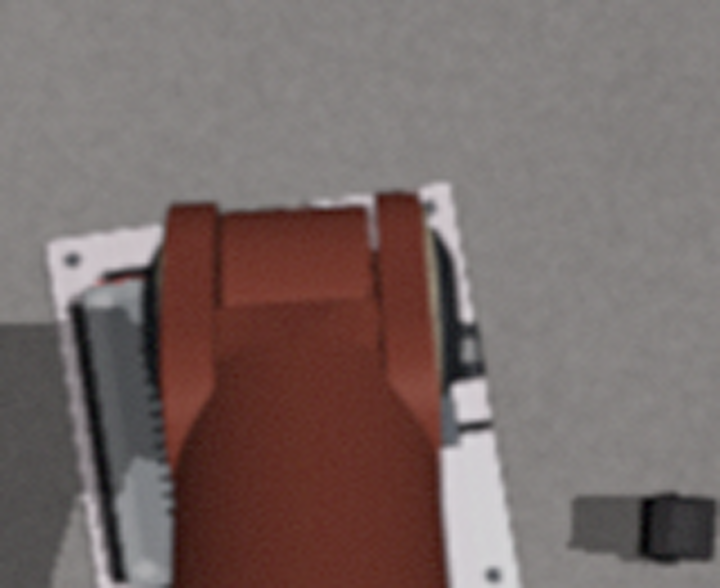

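View pics/hov_side.png

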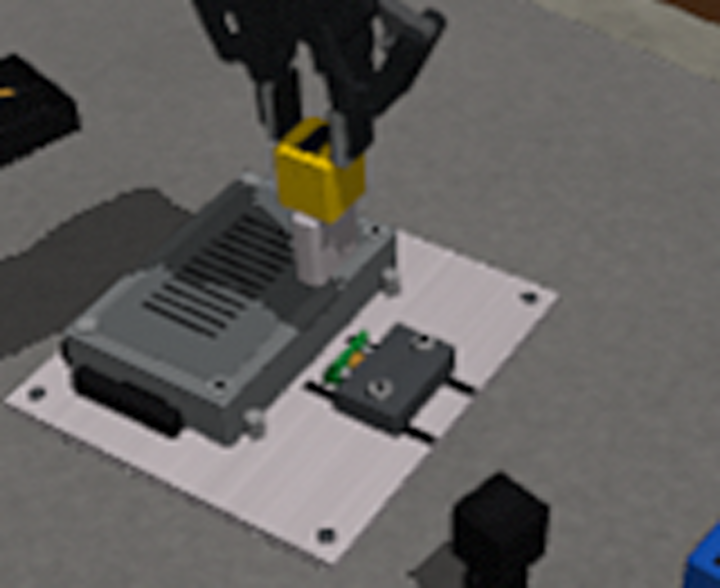

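Run:
```python
from look import *
print(r.get_position(),r.get_time_s())
im=np.load("hov_side.npy")
b=165-68.7
def box(hx,hy,z0,z1):
    # edges seen from -x,-y side: verticals & bottom edges on -x and -y faces
    return [((-hx,-hy,z0),(hx,-hy,z0)),((-hx,hy,z0),(-hx,-hy,z0)),((-hx,-hy,z0),(-hx,-hy,z1)),((hx,-hy,z0),(hx,-hy,z1)),((-hx,hy,z0),(-hx,hy,z1))]
segs=[s for s in box(17,17,b+50,b+92)]+box(20,8,b,b+50)[2:4]
for k in(0,1):
  for y in(62,64):
    h=edgefit([557.9,y,.15],segs,[(im[...,k],info["side"])],R=4,verbose=(y==62)); print(k,h)
a=im[...,::-1].astype(np.uint8).copy()
a=cv2.resize(a[130:220,210:280],None,fx=8,fy=6.6,interpolation=cv2.INTER_CUBIC)
for A,B in segs+box(20,8,b,b+50):
    u=(proj(info["side"],T([557.9,63,.1496],np.array([A,B])))-[210,130]+.5)*[8,6.6]
    cv2.line(a,tuple(u[0].astype(int)),tuple(u[1].astype(int)),(0,0,255),1)
cv2.imwrite("pics/ov.png",a)
```

```text
[557.75870474  63.67139443 165.00039089] 11.1833
  view/seg (0, 0) 25 mean 0.20 std 0.62
  view/seg (0, 1) 25 mean -0.16 std 0.46
  view/seg (0, 2) 25 mean -0.12 std 0.47
  view/seg (0, 3) 25 mean 0.33 std 0.85
  view/seg (0, 4) 25 mean -0.13 std 0.33
  view/seg (0, 5) 25 mean -0.00 std 0.31
  view/seg (0, 6) 20 mean -0.29 std 0.52
0 [5.61959311e+02 6.61892202e+01 2.67969093e-01]
0 [5.61955414e+02 6.61902471e+01 2.68221878e-01]
  view/seg (0, 0) 25 mean 0.13 std 0.63
  view/seg (0, 1) 21 mean -0.14 std 0.44
  view/seg (0, 2) 25 mean -0.17 std 0.44
  view/seg (0, 3) 25 mean 0.17 std 0.80
  view/seg (0, 4) 23 mean 0.23 std 0.78
  view/seg (0, 5) 25 mean -0.05 std 0.28
  view/seg (0, 6) 25 mean -0.46 std 0.56
1 [5.61813077e+02 6.64086059e+01 2.72522255e-01]
1 [5.61813651e+02 6.64086775e+01 2.72503414e-01]
```

View pics/ov.png

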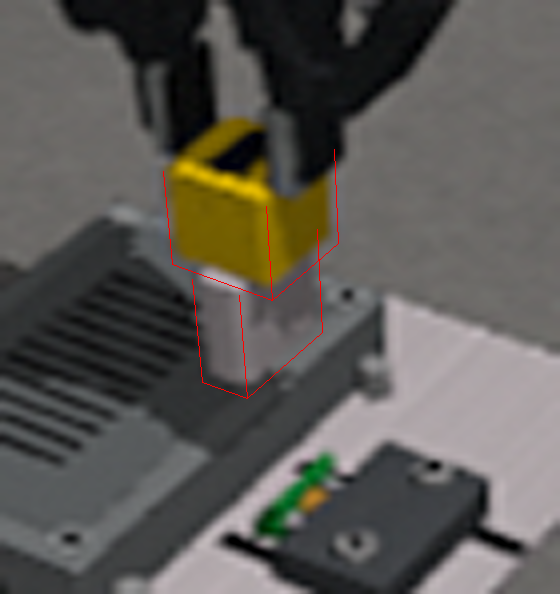

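Run:
```python
from look import *
im=np.mean([r.capture("side").astype(float) for _ in range(6)],0); np.save("hov_side.npy",im)
def box(hx,hy,z0,z1):
    return [((-hx,-hy,z0),(hx,-hy,z0)),((-hx,hy,z0),(-hx,-hy,z0)),((-hx,-hy,z0),(-hx,-hy,z1)),((hx,-hy,z0),(hx,-hy,z1)),((-hx,hy,z0),(-hx,hy,z1))]
def segs(b): return box(17,17,b+50,b+92)+[((-17,-17,b+92),(-17,17,b+92))]+box(20,8,b,b+50)[2:4]+box(20,8,b,b+50)[1:2]
import io,contextlib
for db in(-10,-5,0,5,10,15):
    b=165-68.7+db
    buf=io.StringIO()
    with contextlib.redirect_stdout(buf):
        h=edgefit([558+2-db*.37,64+1.5-db*.33,.15],segs(b),[(im[...,0],info["side"])],R=3.5)
    L=buf.getvalue().split("\n"); ms=[float(l.split("mean")[1].split()[0]) for l in L if "mean" in l]
    print(db,h.round(3),ms)
a=im[...,::-1].astype(np.uint8)
a=cv2.resize(a[130:220,210:280],None,fx=8,fy=6.6,interpolation=cv2.INTER_CUBIC)
b=165-68.7
for A,B in segs(b):
    u=(proj(info["side"],T([561,65.5,.1517],np.array([A,B])))-[210,130]+.5)*[8,6.6]
    cv2.line(a,tuple(u[0].astype(int)),tuple(u[1].astype(int)),(0,0,255),1)
cv2.imwrite("pics/ov2.png",a)
```

```text
-10 [5.69963e+02 7.45720e+01 2.63000e-01] [0.02, -0.19, -0.06, 0.22, 0.0, -0.58, -0.01, -0.24, -0.11]
-5 [5.66507e+02 7.07410e+01 2.49000e-01] [0.01, -0.29, -0.05, 0.36, 0.0, -0.67, -0.02, -0.36, -0.11]
0 [5.63169e+02 6.71310e+01 2.36000e-01] [0.05, -0.38, -0.06, 0.45, -0.02, -0.7, -0.05, -0.36, -0.16]
5 [5.59496e+02 6.34250e+01 2.35000e-01] [0.07, -0.44, -0.02, 0.49, -0.1, -0.53, -0.05, -0.3, -0.09]
10 [5.55758e+02 5.96180e+01 2.34000e-01] [0.03, -0.48, 0.02, 0.54, -0.15, -0.38, -0.05, -0.22, 0.01]
15 [5.51917e+02 5.57730e+01 2.33000e-01] [0.09, -0.58, 0.06, 0.57, -0.23, -0.25, -0.06, -0.17, 0.14]
```

View pics/ov2.png

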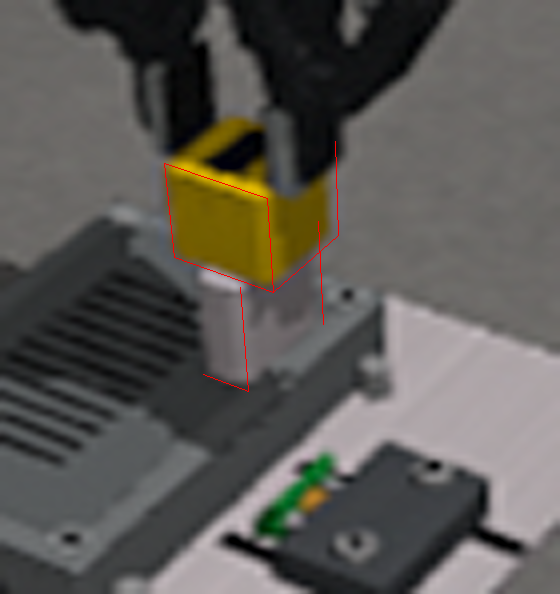

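Run:
```python
from look import *
w=r.get_tool_rot(); print(Ro.from_quat([*w[1:],w[0]]).as_matrix().round(4), "cmd .1496 sin",np.sin(.1496))
def box(hx,hy,z0,z1):
    return [((-hx,-hy,z0),(hx,-hy,z0)),((-hx,hy,z0),(-hx,-hy,z0)),((-hx,-hy,z0),(-hx,-hy,z1)),((hx,-hy,z0),(hx,-hy,z1)),((-hx,hy,z0),(-hx,hy,z1))]
def segs(b): return box(17,17,b+50,b+92)[2:4]+[((-17,-17,b+92),(-17,17,b+92))]
def segs2(b): return [((-17,-17,b+92),(-17,17,b+92)),((-17,-17,b+50),(-17,17,b+50)),((-17,-17,b+50),(-17,-17,b+92)),((-17,17,b+50),(-17,17,b+92))]
h=edgefit([587.2,-206.4,.03],segs2(8),[(D["side"][...,0],info["side"])],R=2.5);print("rack",h)
h=edgefit([587.2,-206.4,.03],segs(8),[(D["side"][...,0],info["side"])],R=2.5);print("rack",h)
im=np.load("hov_side.npy");b=165-68.7
h=edgefit([561,65.5,.15],segs2(b),[(im[...,0],info["side"])],R=2.5);print("hov",h)
h=edgefit([561,65.5,.15],segs(b),[(im[...,0],info["side"])],R=2.5);print("hov",h)
```

```text
[[ 0.9888 -0.     -0.1492]
 [ 0.1492 -0.      0.9888]
 [-0.     -1.     -0.    ]] cmd .1496 sin 0.14904261209792127
  view/seg (0, 0) 25 mean 0.38 std 0.95
  view/seg (0, 1) 25 mean -0.05 std 0.45
  view/seg (0, 2) 25 mean -0.53 std 0.76
  view/seg (0, 3) 25 mean 0.30 std 0.27
rack [ 5.92152157e+02 -2.08076482e+02  8.44955324e-03]
  view/seg (0, 0) 25 mean -0.16 std 0.86
  view/seg (0, 1) 25 mean 0.12 std 0.50
  view/seg (0, 2) 25 mean -0.01 std 0.37
rack [ 5.87469707e+02 -2.07353569e+02  1.57076860e-01]
  view/seg (0, 0) 25 mean -0.47 std 0.15
  view/seg (0, 1) 25 mean 0.62 std 0.39
  view/seg (0, 2) 25 mean -0.03 std 0.40
  view/seg (0, 3) 25 mean 0.02 std 0.41
hov [5.63883801e+02 6.77054773e+01 2.33997914e-01]
  view/seg (0, 0) 25 mean -0.11 std 0.42
  view/seg (0, 1) 25 mean -0.01 std 0.80
  view/seg (0, 2) 25 mean -0.01 std 0.23
hov [5.64874250e+02 7.00398085e+01 2.62364233e-01]
```

```bash
cat > g.py <<'E'
from look import *
F=np.array([553.29,93.41,.1496])
ex=np.array([np.cos(F[2]),np.sin(F[2]),0]); ey=np.array([-np.sin(F[2]),np.cos(F[2]),0])
def loc(p): d=np.array(p)-[F[0],F[1],0]; return np.array([d@ex,d@ey,p[2]])
def wld(l): return T(F,[l])[0]
def force(n=3):
    fs=[]
    for i in range(n):
        fs.append(np.array(r.get_wrist_force())); 
        if i<n-1: r.sleep(.02)
    f=np.mean(fs,0); return np.array([f@ex,f@ey,f[2]])
def guarded(a,b,step,vel,lim,base,n=2,axis=None,verbose=True):
    """local a->b in steps; stop when |force-base| (axis or norm) > lim"""
    a=np.array(a,float);b=np.array(b,float);N=max(1,int(np.ceil(np.linalg.norm(b-a)/step)))
    for i in range(1,N+1):
        c=a+(b-a)*i/N; r.movel(list(wld(c)),vel=vel); f=force(n)-base
        if verbose: print(c.round(2),"F",f.round(1),"pos",loc(r.get_position()).round(2),"t%.2f"%r.get_time_s())
        v=np.linalg.norm(f) if axis is None else abs(f[axis])
        if v>lim: return c,f,True
    return c,f,False
E
python3 - <<'E'
from g import *
p=loc(r.get_position()); print(p)
r.movel(list(wld([0,-34,165])),vel=100)
r.movel(list(wld([0,-34,124])),vel=150); r.sleep(.15)
base=force(4); print("base",base,r.get_time_s()); np.save("base.npy",base)
guarded([0,-34,124],[0,-34,106],3,60,4,base)
look("in1",{"top":(200,160),"side":(200,130)},100,tcp=False)
E
```

```text
[-1.30342301e-02 -2.99663709e+01  1.64981499e+02]
base [ 0.66686043  0.00626021 -1.16692965] 12.3583
[  0. -34. 121.] F [-0.3  0.4  0.7] pos [-5.000e-02 -3.396e+01  1.211e+02] t12.62
[  0. -34. 118.] F [-0.   0.4  0. ] pos [ -0.17 -34.   117.76] t12.89
[  0. -34. 115.] F [-0.6  0.1  0. ] pos [ -0.16 -34.   114.76] t13.16
[  0. -34. 112.] F [-0.2  0.2  0.6] pos [ -0.18 -34.02 111.81] t13.43
[  0. -34. 109.] F [-0.9 -0.   0.1] pos [ -0.16 -33.98 108.81] t13.69
[  0. -34. 106.] F [-0.9 -0.3  0.1] pos [ -0.16 -34.   105.81] t13.96
```

View pics/in1.png

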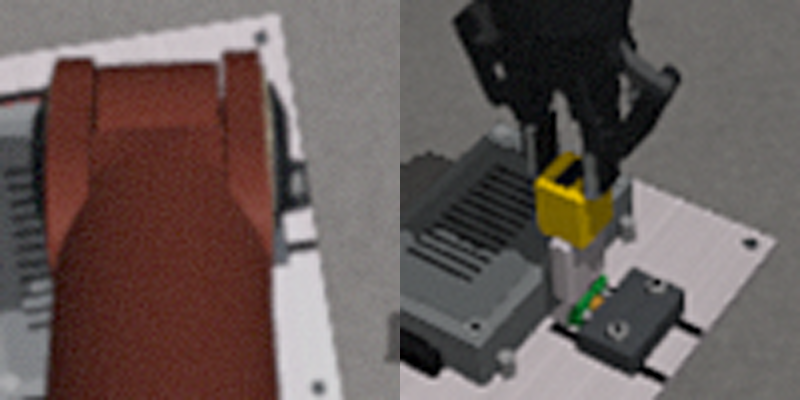

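Run:
```python
from g import *
base=force(3); print(base)
np.save("base.npy",base)
r.movel(list(wld([0,-32,106])),vel=60)
c,f,hit=guarded([0,-32,106],[0,-25,106],.7,40,2.5,base,n=1,axis=1)
```

```text
[-0.26534689 -0.44567318 -1.21134915]
[  0.  -31.3 106. ] F [ 0.   0.9 -0.2] pos [ 4.0000e-02 -3.1240e+01  1.0601e+02] t14.59
[  0.  -30.6 106. ] F [ 0.5  0.8 -0.8] pos [ -0.   -30.52 106.  ] t14.84
[  0.  -29.9 106. ] F [-0.3  0.3  0.3] pos [-1.0000e-02 -2.9790e+01  1.0599e+02] t15.09
[  0.  -29.2 106. ] F [-0.2  0.1  0.4] pos [  0.   -29.09 106.01] t15.34
[  0.  -28.5 106. ] F [0.4 0.5 0. ] pos [ 2.000e-02 -2.838e+01  1.060e+02] t15.59
[  0.  -27.8 106. ] F [0.4 0.2 0.4] pos [ 1.000e-02 -2.775e+01  1.060e+02] t15.84
[  0.  -27.1 106. ] F [-0.2 -0.4  0.9] pos [-1.0000e-02 -2.7570e+01  1.0603e+02] t16.09
[  0.  -26.4 106. ] F [ 0.4 -2.6  0.5] pos [ 2.0000e-02 -2.7290e+01  1.0603e+02] t16.34
```

Run:
```python
from g import *
r.movel(list(wld([0,-28.2,106])),vel=40); r.sleep(.1)
base=force(4); print(base,loc(r.get_position())); np.save("base.npy",base)
r.movel(list(wld([0,-28.0,100])),vel=60)
c,f,hit=guarded([0,-28.0,100],[0,-28.0,84],2,40,8,base,n=1)
```

```text
[-0.23498208 -0.25300956 -0.75882235] [ 7.15736189e-03 -2.77421917e+01  1.06004363e+02]
[  0. -28.  98.] F [ 0.6  0.1 -1.1] pos [ -0.14 -27.84  97.82] t17.24
[  0. -28.  96.] F [ 0.8 -0.1  0.2] pos [-6.000e-02 -2.788e+01  9.588e+01] t17.49
[  0. -28.  94.] F [ 0.6 -0.2 -0.6] pos [ -0.11 -27.99  93.86] t17.74
[  0. -28.  92.] F [ 0.6 -0.4  0.1] pos [  0.32 -28.05  92.14] t17.99
[  0. -28.  90.] F [0.7 0.4 3.9] pos [  0.64 -28.07  90.46] t18.24
[  0. -28.  88.] F [ 0.2 -0.5  4.3] pos [  0.5  -28.14  88.27] t18.49
[  0. -28.  86.] F [ 1.1 -0.9  2.9] pos [ 5.000e-02 -2.819e+01  8.577e+01] t18.74
[  0. -28.  84.] F [ 0.8 -1.6  0.9] pos [-8.000e-02 -2.818e+01  8.363e+01] t18.99
```

Run:
```python
from g import *
base=np.load("base.npy")
c,f,hit=guarded([0,-28.0,84],[0,-28.0,74],1,40,6,base,n=1,axis=2)
```

```text
[  0. -28.  83.] F [ 1.3 -1.5  1.2] pos [-5.000e-02 -2.818e+01  8.285e+01] t19.24
[  0. -28.  82.] F [ 1.3 -1.4  3.6] pos [-1.000e-02 -2.817e+01  8.199e+01] t19.49
[  0. -28.  81.] F [-0.4 -2.2  3. ] pos [-2.000e-02 -2.823e+01  8.100e+01] t19.74
[  0. -28.  80.] F [ 1.  -1.9  5.9] pos [  0.23 -28.21  80.42] t19.99
[  0. -28.  79.] F [-0.8 -2.1 11.8] pos [  0.56 -28.2   80.37] t20.24
```

Run:
```python
from g import *
base=np.load("base.npy")
r.movel(list(wld([0,-28,81.0])),vel=40); r.sleep(.1); print((force(4)-base).round(2),loc(r.get_position()).round(2))
for y in(-27.2,-26.6,-28.5,-29.2,-29.9,-30.6,-31.3):
    r.movel(list(wld([0,y,81.0])),vel=40); r.sleep(.06); print(y,(force(3)-base).round(2),loc(r.get_position()).round(2),round(r.get_time_s(),2))
look("in2",{"top":(200,160),"side":(200,130)},100,tcp=False)
```

```text
[-0.24 -2.37  4.76] [ -0.22 -28.17  80.94]
-27.2 [-0.37 -3.83  3.94] [ -0.16 -28.01  80.94] 20.98
-26.6 [-0.26 -4.36  3.82] [ -0.16 -27.86  80.95] 21.32
-28.5 [-0.09 -2.8   2.71] [-7.000e-02 -2.815e+01  8.090e+01] 21.67
-29.2 [ 0.57 -0.77  3.  ] [-6.000e-02 -2.831e+01  8.089e+01] 22.01
-29.9 [-0.05  2.01  1.95] [-3.000e-02 -2.857e+01  8.089e+01] 22.35
-30.6 [0.8  3.86 1.24] [-5.000e-02 -2.965e+01  8.086e+01] 22.69
-31.3 [-0.02  3.97 -0.06] [ -0.09 -31.03  80.88] 23.03
```

View pics/in2.png

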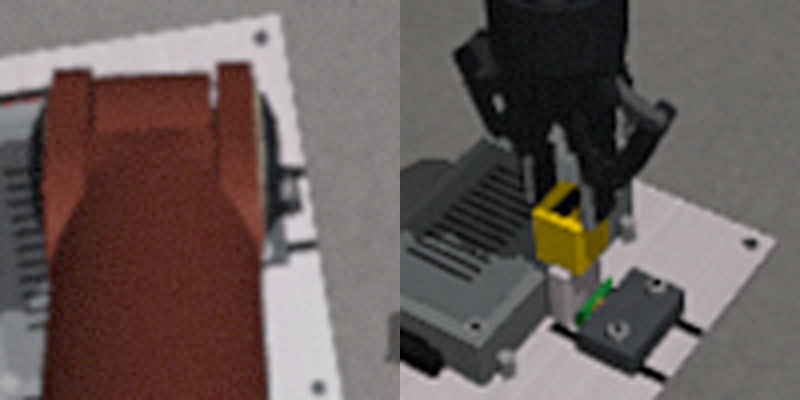

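Run:
```python
from g import *
base=np.load("base.npy")
r.movel(list(wld([0,-28.2,81.0])),vel=40); r.sleep(.05); print((force(2)-base).round(2))
r.movel(list(wld([0,-28.3,80.0])),vel=40); r.sleep(.1); print((force(3)-base).round(2),loc(r.get_position()).round(2))
r.let_go(); print(r.get_width(),r.get_time_s(), loc(r.get_position()).round(2),(force(1)-base).round(2))
r.movel(list(wld([0,-28.3,190])),vel=250)
q=list(quat(.0324)); 
r.movel([528.9,-207.9,190],vel=350,ori=q); print(r.get_time_s())
for n in("top","side"):
    im=np.mean([r.capture(n).astype(float) for _ in range(8)],0); np.save(f"after_{n}.npy",im)
    cv2.imwrite(f"pics/after_{n}.png",cv2.resize(im[140:280,170:330,::-1].astype(np.uint8),None,fx=4.5,fy=4.2,interpolation=cv2.INTER_CUBIC))
```

```text
[ 1.44  2.39 -0.71]
[0.19 2.33 4.91] [  0.36 -28.58  80.46]
85.64587311164166 24.4083 [-5.000e-02 -2.847e+01  7.992e+01] [-0.11  0.53  0.93]
25.9333
```

View pics/after_top.png

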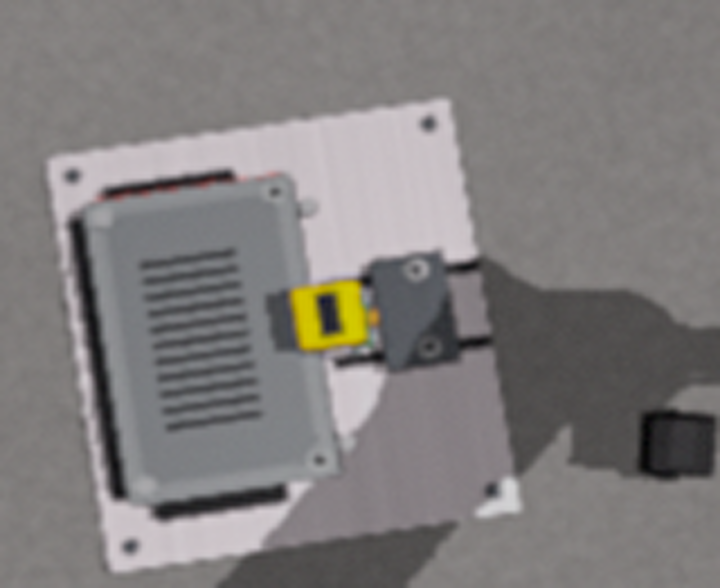

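View pics/after_side.png

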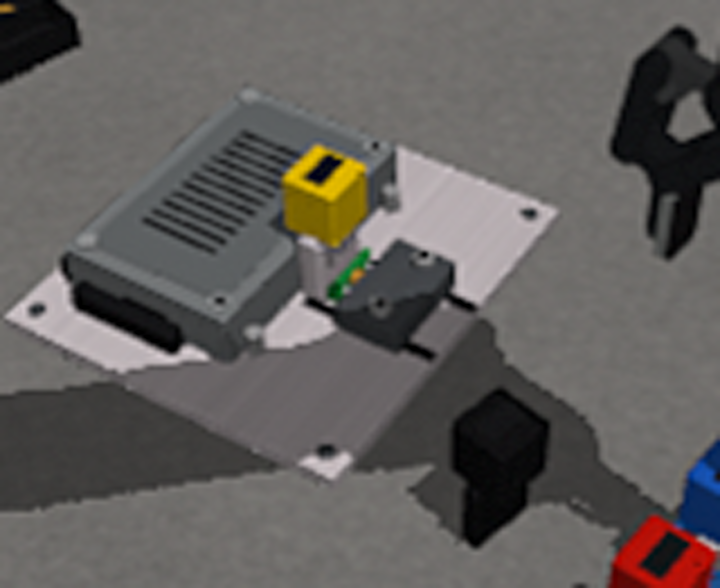

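Run:
```python
from g import *
im=np.load("after_top.npy")
for k in (0,1):
    h=edgefit([*wld([0,-28.7,0])[:2],.1496],rect(-17,17,-17,17,104),[(im[...,k],info["top"])],R=2.5,verbose=k==0); print(loc([*h[:2],0]),h[2]-F[2])
im2=np.load("after_side.npy")
h=edgefit([*wld([1,-27,0])[:2],.1496],rect(-17,17,-17,17,104),[(im2[...,0],info["side"])],R=2.5); Fs=np.array([555.2,94.5,.1517]); d=h[:2]-Fs[:2]; print("side local",d@ex[:2],d@ey[:2],h[2]-.1517)
# pad x extent, initial top image
g=D["top"]; xs=np.arange(-30,30,1.)
for z in(23,34):
    X,Y=np.meshgrid(xs,np.arange(-43,-37,1.)); uv=proj(info["top"],T(F,np.c_[X.ravel(),Y.ravel(),np.full(X.size,z)]))
    c=[map_coordinates(g[...,k],[uv[:,1],uv[:,0]],order=1).reshape(X.shape).mean(0) for k in range(3)]
    gn=np.clip(c[1]-(c[0]+c[2])/2,0,None); m=gn.max()/2; i=np.where(gn>m)[0]
    a=np.interp(m,[gn[i[0]-1],gn[i[0]]],[xs[i[0]-1],xs[i[0]]]); b=np.interp(-m,[-gn[i[-1]],-gn[i[-1]+1]],[xs[i[-1]],xs[i[-1]+1]])
    print("pad x",z,a,b,(a+b)/2)
# housing x centre from top, earlier .13; block edges
for yr in((-85,-60),):
    X,Y=np.meshgrid(np.arange(-45,45,1.),np.arange(*yr,1.)); uv=proj(info["top"],T(F,np.c_[X.ravel(),Y.ravel(),np.full(X.size,41)]))
    c=map_coordinates(gray["top"],[uv[:,1],uv[:,0]],order=1).reshape(X.shape).mean(0); gg=np.gradient(c); xx=np.arange(-45,45,1.)
    print("block edges",xx[gg.argmin()],xx[gg.argmax()])
```

```text
view/seg (0, 0) 25 mean 0.07 std 0.21
  view/seg (0, 1) 25 mean 0.04 std 0.79
  view/seg (0, 2) 25 mean 0.07 std 0.11
  view/seg (0, 3) 25 mean 0.07 std 0.15
[ -0.05833252 -27.86120535   0.        ] -0.01731899434828743
[  0.72661517 -28.20246264   0.        ] 0.017194218751515722
  view/seg (0, 0) 25 mean 0.09 std 0.23
  view/seg (0, 1) 25 mean 0.35 std 0.65
  view/seg (0, 2) 25 mean 0.10 std 0.07
  view/seg (0, 3) 25 mean 0.07 std 0.08
side local -1.1255046776012203 -28.779345910045198 -0.004126225917870291
pad x 23 -14.111052570842807 16.236672829727244 1.0628101294422185
pad x 34 -14.72227193179613 15.323795853862727 0.3007619610332988
block edges -33.0 31.0
```

Run:
```python
from g import *
print(np.abs(r.capture("top").astype(float)-np.load("after_top.npy"))[195:235,220:270].mean(), r.get_width(), r.get_wrist_force().round(1), r.get_time_s())
print(r.sign_off())
```

```text
2.5629583333333334 85.16209962843466 [-0.4 -0.3 -0.5] 26.7833
the job is handed in; nothing more can be done
None
```

The medium (yellow) plate is in the gap, standing on the base plate, held against the wall by the spring pad and let go. I handed the job in at 26.8 s.

**Choosing the plate:** From the camera the gap measured about 15 mm, which was too close to call between medium and thick. I tried the medium plate first, gently, and did not try the other two.

**Fit:** The plate slid down the ramp with about 4 N and met the floor where expected (tool height 80.4 mm against 80.7 mm predicted). Still in the gripper, it moved less than about 0.4 mm before a spring force of about 4 N pushed it back towards the wall, so there was no free play. The largest force I read in the gap was about 12 N, pressing on the floor.

**Position after letting go:** The camera fits put the plate about 1 mm or less from the pad's centre along the wall, flush with the wall, and square to about 0.02 rad.

**Other items:** I did not touch the thin and thick plates, the screw tray, the torque tester or the screwdriver, so the two plates still hang in the rack.

**Checks that disagreed:**
- In the side camera the gripper looked 15 to 30 mm higher than its reported pose. The plate was therefore gripped by only about the upper 20 mm of its handle, and it held.
- The wall was felt about 1 mm from where the camera placed it.
- Yaw fits on the plate while it hung in the gripper were about 0.1 rad off. The same fit on the plate in the rack was off by a similar amount, so I put it down to the fit.

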